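# Unhook a battery pack from its charging cradle

## Task

Take the tool battery pack out of its charging cradle and lay it flat on its base in the small parts tray. It is hooked in at both ends: slide it gently under the hood until it presses the sprung contacts back and its other end comes out from under the lip, keep it there while you tip that end up and back over the lip, then draw it out. Do not force it against the cradle, set it down gently and leave the oil can and the standing screws as they are.

Things in the scene. Friction and masses are not known exactly. Their poses are not given: they have to be found in the camera images.
- pack_center (a point): Centre of the battery pack's body, a grey and black plastic block 56 (pack x) x 44 (y) x 52 mm high, 0.25 to 0.5 kg; the point is 26 mm above its flat underside. A toe juts 26 mm to pack -x and a heel 16 mm to pack +x at its foot, each 30 mm wide, 10 mm high. Grip across the 44 mm width, fingertips 2 mm or more above this point, so that they stay over the tray's rim.
- pack_toe (a point): Centre line of the toe's rounded end (radius 5 mm), pack (-49, 0, -21) mm from pack_center. Turned about this line, the pack keeps the toe's reach and height.
- pack_heel (a point): Middle of the heel's end face, 5 mm above the pack's underside, pack (+44, 0, -21) mm from pack_center.
- pack: The same pack: origin in the middle of the underside of its body, axes as for pack_center, z up.
- cradle: Charging cradle fixed to the bench, 153 x 64 mm. Origin on the bench under the pack's nominal middle; x runs from hood to lip, away from the robot, and is also the pack's x at the start. The pack stands on its floor, 10 mm above the bench, between side guides (1.5 mm free each side, tops 10 mm above the floor). Hood, contacts, lip: one steel insert.
- cradle_contacts (a point): Nominal face of the sprung contacts under the hood, 5 mm above the floor. The toe's end pushes them to cradle -x: 5 N per mm, 6 mm travel, no preload. The insert stays put in work, but its setting along x is up to 5 mm either way of nominal and not given, so the gap from toe to contacts at the start is 0.8 to 11.8 mm: feel for it. Over 15 N on them is rough.
- cradle_hood (a point): Nominal lower front edge of the steel hood over the toe: 17 mm above the floor (top 21 mm), 16 mm out from the free contacts. With the contacts pressed in 1.5 to 3 mm the pack can be tipped about its toe, heel up, by 0.3 rad and no more; then 21 mm of travel toward cradle +x at that tilt brings the toe out.
- cradle_lip (a point): Nominal lower edge of the lip's nib, which points to cradle -x over the heel: 13 mm above the floor (top 18 mm). It shifts with the insert. The heel is out from under the nib only while the toe presses the contacts in by 1.5 mm (7.5 N) or more. At 0.25 rad of tip the heel is above the lip.
- tray: Open green parts tray standing loose on the bench, 72 (x) x 115 (y) x 26 mm high, walls and floor 2 mm; origin in the middle of its underside, long side along its y. The pack fits lengthwise, either way round.
- oil_can: Green oil can standing on the bench, 64 x 83 x 146 mm high, origin under its middle; a bystander.
- cap_screw_1: Cap screw standing on its head, 13 mm across, 33 mm high, origin under its middle; a bystander.
- cap_screw_2: Cap screw standing on its head, 13 mm across, 38 mm high, origin under its middle; a bystander. Both screws stand beside the tall green parts cabinet in the middle of the bench (x 0.43 to 0.65 m, y -0.13 to 0.13 m), which must be passed round its front or high over it.

How it is judged:
By the outcome, as a careful person would: the job done as asked, in the order asked, and still so for the second after the job is handed in, with the robot touching nothing.
It also fails if it takes over 58 s, if anything falls off the work surface, if the arm or the gripper's body presses on something with over 40 N, if the wrist force passes 120 N, or if a joint passes its speed limit or range.

## Robot

A 6-joint arm with a two-finger parallel gripper is mounted at the origin on the work surface; the furniture and walls round the work are solid. World frame = base frame: x ahead of the robot, y to its left, z up, the work surface at z = 0. Lengths are in mm, angles in rad, forces in N, time in s.
With the tool pointing down it reaches from about 350 to 975 mm from the base axis. Payload 7.1 kg.
Tool frame: the origin (TCP) lies between the finger pads; the fingertips stand 8 mm ahead of it and the grasp point (between the pads) lies 11 mm behind it; x points along the fingers, y is the direction in which the jaws open and shut, and the axes are right-handed (so a half turn about x gives the same grasp; the last joint's range is limited). The gripper opens to 88 mm and grips with 3 to 60 N. Pads are 20 mm wide; open, the fingers measure 115 mm over their backs; the gripper's body (75 mm by 178 mm) begins 61 mm behind the grasp point.
Start: joints at [-1.345, 0.423, 1.63, -0, 1.089, -0.019], TCP at [151.495, -606.345, 202.675] pointing down, gripper open.
Joint ranges: [-3, 3], [-0.9, 2.11], [0.09, 2.58], [-1.31, 4.45], [0.11, 2.69], [-2.54, 2.54]. Speed limits (rad/s): [2.39, 2.39, 3.01, 3.14, 3.14, 3.14].

## Interface

Orientations are given as a rotation vector (axis times angle).
In Python, from workcell import ctrl gives the robot as it stands.
- The arm moves only by the tool apply_moves, never from a script. Its argument "increments" is a list of rows, each an object with "gripper": the opening in per cent of the stroke, from 0 (shut) to 100 (fully open); "delta_pos": the shift along the tool's x, y, z in cm, a list of three; "dr": the turn, a rotation vector about the tool's x, y, z in rad, a list of three. In form: [{"gripper": gripper, "delta_pos": [dx, dy, dz], "dr": [ax, ay, az]}, ...]. A call has exactly 5 rows; each row shifts and turns the commanded pose from where the row before left it, along the tool's axes as they then stand; what a row does not reach is not made up. A row lasts 1/12 s, in which the tool goes at most 41.7 mm and 7.16 degrees, less where a joint would pass 70% of its speed; a pose out of reach is approached as far as the arm can. A call with a gripper value outside its range is refused whole. The fingers move at their own pace and stop on an object; the grip force is fixed at half the most. Time passes only in rows, so rows that do not move let the fingers close, or fill a call up. It gives the time, the measured TCP pose, the force and the opening at its end, in the units of the state.
- ctrl.get_obs(): the state, without advancing time (a new reading comes with each control period).
- ctrl.get_image(name): name is "scene" or "top" or "wrist"; returns a dict with "img" (400x640x3 uint8, red, green, blue), "range_z" (400x640 float32, mm along the optical axis (not along the pixel's ray), 0 where there is no reading), "mtx" (3x3 intrinsics, pixels), "rvec" (rotation vector, rad) and "tvec" (3), from world to camera coordinates, as OpenCV has them. Camera axes: x right, y down, z forward; pixel columns grow to the right and rows downward; lengths in mm; the calibration is good to about 2 mm. A picture is of the moment at which its call begins.
- ctrl.close_job(): hands the job in, once; it reports no verdict.
The state is a dict: "t": time; "qpos": joint angles; "qvel": joint speeds; "joint_torque": joint torques, N m; "ee_pos": TCP position; "orientation": TCP orientation; "ft_force": force on the tool from outside, world axes, zero at the start; "moment": the same for the moment, N m; "width": finger opening in mm.
Only numpy, scipy, OpenCV 4.12 (cv2) and the standard library are available. Lean on these libraries where they do the work, as an engineer would, in place of code of your own. Each camera call takes 0.05 s, during which the arm holds its last target. There are 200 camera calls.

## Working session

There is one attempt and no reset: what is moved stays moved. The work goes in short steps, Python scripts to look and compute and a tool call to move; the robot and the scene stay as the last step left them, time stands still between calls to the robot, and variables do not carry over. Pictures are saved under pics/ and viewed, about 8 in all and at most 12, crops included, and the job is handed in when it is done.

Besides the shell and the picture viewer there is one more tool, called after "Emit:" as a command line: name --argument value ..., lists and objects as JSON in quotes. apply_moves: Moves the arm, as the interface text tells. Its arguments: {"type":"object","properties":{"increments":{"type":"array","items":{"type":"object","properties":{"gripper":{"type":"number"},"delta_pos":{"type":"array","items":{"type":"number"}},"dr":{"type":"array","items":{"type":"number"}}}}}},"required":["increments"]}

```bash
mkdir -p pics; ls; python3 - <<'E'
from workcell import ctrl
import cv2,numpy as np
o=ctrl.get_obs(); print(o)
for n in("scene","top"):
    d=ctrl.get_image(n); np.savez(f"{n}0.npz",**d)
    cv2.imwrite(f"pics/{n}0.png",d["img"][...,::-1]); print(n,d["mtx"].tolist(),d["rvec"],d["tvec"])
E
```

```text
pics
{'t': 0.0, 'qpos': array([-1.34500303e+00,  4.23839862e-01,  1.63066769e+00,  1.45774829e-05,
        1.08855439e+00, -1.90178560e-02]), 'qvel': array([ 3.26300525e-04, -1.51077684e-03, -1.52070084e-03, -2.53898145e-05,
        2.21622102e-04,  1.21328811e-03]), 'joint_torque': array([-1.35939474e-03, -5.44620252e+01, -2.73668075e+01,  6.42558374e-02,
        2.27145420e-02, -1.03330653e-04]), 'ee_pos': array([ 151.37578297, -605.81280788,  201.91107636]), 'orientation': array([ 2.09178612,  0.25888514, -2.09207866]), 'ft_force': array([-0.03636569, -0.91537159,  0.04883364]), 'moment': array([-0.03597569, -0.02043288, -0.00473224]), 'width': 88.01404778099004}
scene [[451.5874100438498, 0.0, 317.556927103093], [0.0, 451.5874100438498, 199.19075348478535], [0.0, 0.0, 1.0]] [ 1.77417947  1.82791212 -0.70851   ] [-162.81306326 -320.29600896 1224.8744734 ]
top [[451.13477871756436, 0.0, 322.6546312555126], [0.0, 451.13477871756436, 203.16408541035094], [0.0, 0.0, 1.0]] [ 2.11592112 -2.15625207  0.21726677] [190.79225574 511.66379864 828.6161275 ]
```

View pics/scene0.png

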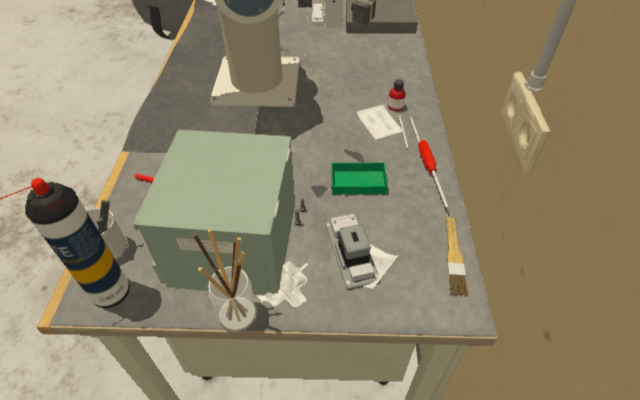

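View pics/top0.png

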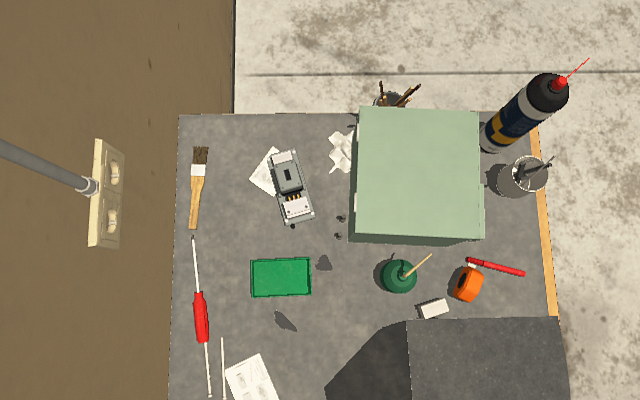

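```bash
cat > h.py <<'E'
import numpy as np,cv2
def load(n): return dict(np.load(n))
def cloud(d):
    R=cv2.Rodrigues(d["rvec"])[0];v,u=np.mgrid[:400,:640];K=d["mtx"];z=d["range_z"]
    p=np.stack([(u-K[0,2])/K[0,0]*z,(v-K[1,2])/K[1,1]*z,z],-1)
    w=(p-d["tvec"].ravel())@R; w[z==0]=np.nan; return w
def ray(d,u,v,zp):
    R=cv2.Rodrigues(d["rvec"])[0];c=-R.T@d["tvec"].ravel();r=R.T@np.linalg.inv(d["mtx"])@[u,v,1]
    return c+r*(zp-c[2])/r[2]
def pix(d,P): return cv2.projectPoints(np.float64(P).reshape(-1,3),d["rvec"],d["tvec"],d["mtx"],None)[0].reshape(-1,2)
E
python3 - <<'E'
from h import *
t=load("top0.npz");s=load("scene0.npz");w=cloud(t);ws=cloud(s)
np.set_printoptions(precision=0,suppress=True)
for a in [(420,170),(360,240),(480,235),(400,275),(341,218),(338,236),(280,278),(290,170),(296,208),(210,200)]: print(a,w[a[1],a[0]])
print("scene",[ws[y,x] for x,y in[(220,160),(350,245),(360,180)]])
m=np.isfinite(w[...,2])
print("screws z>8:");
z=w[...,2]
def blobs(mask,w):
    n,l,st,c=cv2.connectedComponentsWithStats(mask.astype(np.uint8))
    for i in range(1,n):
        if st[i,4]>5:
            q=w[l==i];print(c[i],st[i,4],"min",np.nanmin(q,0),"max",np.nanmax(q,0),"med",np.nanmedian(q,0))
blobs((z>8)&(z<400)&(w[...,0]>200),w)
a=t["img"][135:240,235:365];b=s["img"][195:300,310:420]
A=cv2.resize(a,None,fx=5,fy=5,interpolation=3);B=cv2.resize(b,None,fx=5,fy=5,interpolation=3)
cv2.imwrite("pics/zt.png",A[...,::-1]);cv2.imwrite("pics/zs.png",B[...,::-1])
E
```

```text
(420, 170) [544.  21. 178.]
(360, 240) [442. 112.  52.]
(480, 235) [434. -69. 181.]
(400, 275) [374.  44.  78.]
(341, 218) [489. 145.  19.]
(338, 236) [453. 152.  23.]
(280, 278) [375. 267.  -1.]
(290, 170) [578. 243.  60.]
(296, 208) [509. 233.  31.]
(210, 200) [534. 408.   0.]
scene [array([504.,  18., 180.]), array([588., 239.,  63.]), array([371., 266.,   2.])]
screws z>8:
[103. 203.] 46091 min [200. 480.   8.] max [978. 503. 400.] med [476. 501. 266.]
[432. 164.] 22367 min [ 427. -224.    8.] max [722. 161. 280.] med [562.  12. 180.]
[288. 185.] 2230 min [472. 198.   8.] max [641. 328.  65.] med [552. 246.  28.]
[200. 151.] 7 min [630. 427.   8.] max [639. 432.   9.] med [635. 429.   9.]
[524. 176.] 1479 min [ 526. -250.    8.] max [ 595. -179.  124.] med [ 561. -212.   54.]
[197. 170.] 105 min [579. 420.   8.] max [613. 448.  12.] med [595. 433.   9.]
[191. 182.] 7 min [563. 443.   8.] max [576. 446.  10.] med [570. 445.   9.]
[201. 182.] 6 min [567. 423.   8.] max [571. 429.  11.] med [569. 425.  10.]
[198. 190.] 17 min [545. 429.   8.] max [563. 435.  12.] med [552. 431.   9.]
[194. 205.] 18 min [516. 430.   8.] max [529. 446.  13.] med [523. 438.   9.]
[195. 211.] 13 min [506. 432.   8.] max [514. 442.  11.] med [510. 436.   9.]
[343. 217.] 29 min [487. 136.   8.] max [495. 146.  39.] med [489. 142.  35.]
[339. 235.] 20 min [451. 143.   9.] max [458. 152.  35.] med [454. 149.  31.]
[199. 306.] 806 min [257. 402.   9.] max [464. 441.  27.] med [314. 420.  19.]
[399. 276.] 1072 min [341.   3.   8.] max [407.  72. 145.] med [373.  44.  62.]
[277. 277.] 298 min [338. 206.   8.] max [412. 321.  29.] med [377. 277.  24.]
[497. 267.] 262 min [ 369. -217.    8.] max [ 406. -103.   15.] med [ 387. -162.   10.]
[468. 285.] 738 min [ 322. -121.    8.] max [390. -69.  60.] med [354. -90.  50.]
[434. 308.] 390 min [292. -55.   8.] max [330.  -2.  29.] med [311. -27.  24.]
```

View pics/zt.png

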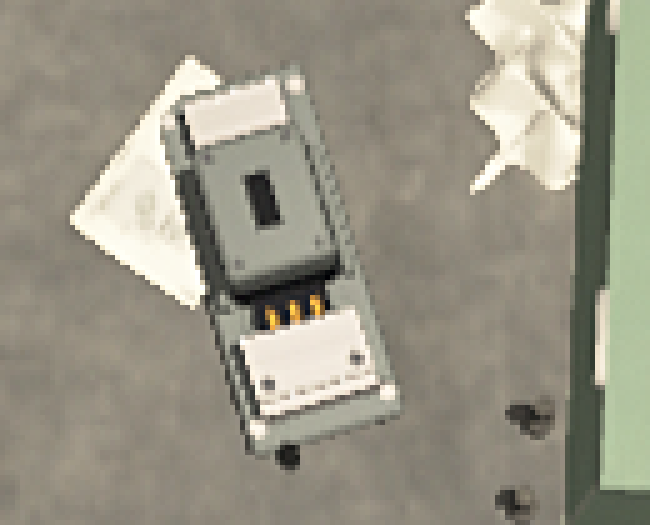

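View pics/zs.png

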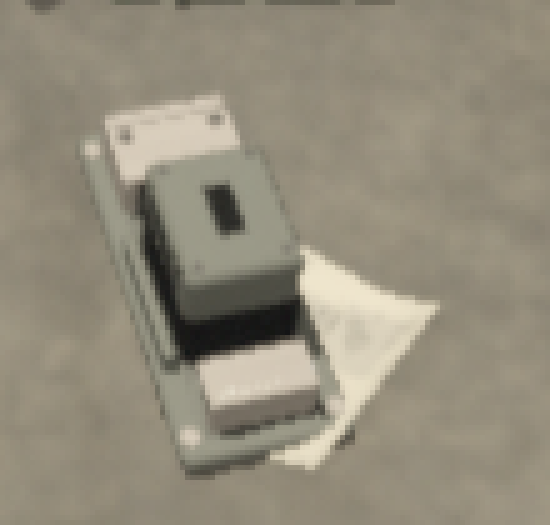

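```bash
python3 - <<'E'
from h import *
np.set_printoptions(precision=1,suppress=True)
for n in("top","scene"):
    d=load(n+"0.npz");w=cloud(d);x,y,z=np.moveaxis(w,-1,0)
    roi=(x>450)&(x<680)&(y>150)&(y<330)
    def rect(m,lab,zp):
        m=cv2.morphologyEx(m.astype(np.uint8),cv2.MORPH_OPEN,np.ones((2,2)))
        k,l,st,_=cv2.connectedComponentsWithStats(m)
        i=1+np.argmax(st[1:,4]); v,u=np.where(l==i)
        P=np.array([ray(d,a,b,zp)[:2] for a,b in zip(u,v)]) 
        r=cv2.minAreaRect(P.astype(np.float32));print(n,lab,st[i,4],r,np.median(w[l==i],0),np.mean(P,0))
    rect(roi&(z>52)&(z<75),"packtop",62)
    I=d["img"].astype(int);st=(I.min(-1)>150)&roi
    k,l,s_,c=cv2.connectedComponentsWithStats((st&(z>20)&(z<45)).astype(np.uint8))
    for i in range(1,k):
        if s_[i,4]>60:
            v,u=np.where(l==i);P=np.array([ray(d,a,b,31 if np.median(z[l==i])>29 else 28)[:2] for a,b in zip(u,v)]);print(" steel",c[i],s_[i,4],np.median(w[l==i],0),cv2.minAreaRect(P.astype(np.float32)))
    g=(I[...,1]>I[...,0]+30)&(x>320)&(x<430)&(y>190)&(y<340)
    v,u=np.where(g);q=w[g];q=q[q[:,2]>18];print("trayrim",cv2.minAreaRect(q[:,:2].astype(np.float32)),np.median(q[:,2]))
    f=(g)&(z<8);print("floor",np.median(w[f],0))
E
```

```text
top packtop 657 ((564.8402099609375, 246.51528930664062), (56.8057746887207, 44.447601318359375), 15.330171585083008) [nan nan nan] [564.8 246.7]
 steel [281.6 157.2] 178 [613.9 261.4  27.2] ((613.4124755859375, 261.25286865234375), (18.58160400390625, 39.18020248413086), 15.751235008239746)
 steel [296.4 207. ] 375 [511.1 233.1  30.1] ((511.0574035644531, 232.51454162597656), (32.39781188964844, 47.060882568359375), 15.611319541931152)
trayrim ((375.5426330566406, 264.092041015625), (72.0044937133789, 115.11663055419922), 1.7992017269134521) 24.6583847810437
floor [375.9 265.1   1.3]
scene packtop 696 ((575.051025390625, 247.82553100585938), (59.33457946777344, 45.20659255981445), 15.686990737915039) [nan nan nan] [575.7 247.8]
 steel [343.5 221.6] 267 [508.9 228.2  30.3] ((510.85430908203125, 230.22496032714844), (30.75006866455078, 47.235992431640625), 15.989355087280273)
 steel [361.1 269.5] 199 [613.8 259.1  27.4] ((613.7914428710938, 259.2447814941406), (18.20811653137207, 39.38685989379883), 15.683791160583496)
trayrim ((376.4677734375, 261.2872314453125), (76.22660827636719, 114.70497131347656), 1.648344874382019) 22.797744078242207
floor [364.2 262.6   1.6]
```

```bash
cat >> h.py <<'E'
from scipy.spatial.transform import Rotation as Ro
A=0.272
def target(yaw,tilt=0,flip=1):
    "tool down; tool y along flip*pack y at yaw; tilt about pack y (heel up, +x end up = -rot about y)"
    X=np.array([0,0,-1.]);Y=flip*np.array([-np.sin(yaw),np.cos(yaw),0]);M=np.stack([X,Y,np.cross(X,Y)],1)
    ax=np.array([-np.sin(yaw),np.cos(yaw),0])
    return Ro.from_rotvec(-tilt*ax)*Ro.from_matrix(M)
def delta(pos,R=None,o=None):
    if o is None:
        from workcell import ctrl; o=ctrl.get_obs()
    R0=Ro.from_rotvec(o["orientation"]); 
    d=R0.inv().apply(np.array(pos)-o["ee_pos"])/10
    dr=(R0.inv()*R).as_rotvec() if R is not None else None
    return d,dr
E
python3 - <<'E'
from h import *
from workcell import ctrl
np.set_printoptions(precision=3,suppress=True)
o=ctrl.get_obs();R=Ro.from_rotvec(o["orientation"]);print(R.as_matrix())
for f in(1,-1): print(f,delta([565,246,270],target(A,0,f)))
E
```

```text
[[-0.     0.242 -0.97 ]
 [ 0.001 -0.97  -0.242]
 [-1.    -0.001 -0.   ]]
1 (array([ -6.7  , -72.628, -60.774]), array([3.114, 0.002, 0.   ]))
-1 (array([ -6.7  , -72.628, -60.774]), array([-0.027, -0.   ,  0.001]))
```

Emit:
apply_moves --increments '[{"gripper": 100,"delta_pos": [-3,0,0],"dr": [0,0,0]},{"gripper": 100,"delta_pos": [-2,-2.6,-2.1],"dr": [0,0,0]},{"gripper": 100,"delta_pos": [-1.7,-2.6,-2.1],"dr": [0,0,0]},{"gripper": 100,"delta_pos": [0,-2.9,-2.4],"dr": [0,0,0]},{"gripper": 100,"delta_pos": [0,-2.9,-2.4],"dr": [0,0,0]}]'

```text
t: 0.52
ee_pos: [212.6, -477.0, 270.5]
orientation: [2.092, 0.254, -2.09]
ft_force: [0.3, 0.0, -0.3]
width: 87.8
```

Emit:
apply_moves --increments '[{"gripper": 100,"delta_pos": [0,-2.9,-2.4],"dr": [0,0,0]},{"gripper": 100,"delta_pos": [0,-2.9,-2.4],"dr": [0,0,0]},{"gripper": 100,"delta_pos": [0,-2.9,-2.4],"dr": [0,0,0]},{"gripper": 100,"delta_pos": [0,-2.9,-2.4],"dr": [0,0,0]},{"gripper": 100,"delta_pos": [0,-2.9,-2.4],"dr": [0,0,0]}]'

```text
t: 0.93
ee_pos: [293.6, -306.2, 269.5]
orientation: [2.092, 0.257, -2.092]
ft_force: [0.7, 0.9, 0.2]
width: 87.8
```

Emit:
apply_moves --increments '[{"gripper": 100,"delta_pos": [0,-2.9,-2.4],"dr": [0,0,0]},{"gripper": 100,"delta_pos": [0,-2.9,-2.4],"dr": [0,0,0]},{"gripper": 100,"delta_pos": [0,-2.9,-2.4],"dr": [0,0,0]},{"gripper": 100,"delta_pos": [0,-2.9,-2.4],"dr": [0,0,0]},{"gripper": 100,"delta_pos": [0,-2.9,-2.4],"dr": [0,0,0]}]'

```text
t: 1.35
ee_pos: [374.9, -136.5, 269.7]
orientation: [2.092, 0.257, -2.091]
ft_force: [-0.5, -0.3, -0.1]
width: 87.7
```

Emit:
apply_moves --increments '[{"gripper": 100,"delta_pos": [0,-2.9,-2.4],"dr": [0,0,0]},{"gripper": 100,"delta_pos": [0,-2.9,-2.4],"dr": [0,0,0]},{"gripper": 100,"delta_pos": [0,-2.9,-2.4],"dr": [0,0,0]},{"gripper": 100,"delta_pos": [0,-2.9,-2.4],"dr": [0,0,0]},{"gripper": 100,"delta_pos": [0,-2.9,-2.4],"dr": [0,0,0]}]'

```text
t: 1.77
ee_pos: [456.2, 33.4, 269.6]
orientation: [2.091, 0.258, -2.091]
ft_force: [0.8, -0.6, -0.3]
width: 87.8
```

Emit:
apply_moves --increments '[{"gripper": 100,"delta_pos": [0,-2.9,-2.4],"dr": [0,0,0]},{"gripper": 100,"delta_pos": [0,-2.9,-2.4],"dr": [0,0,0]},{"gripper": 100,"delta_pos": [0,-2.9,-2.4],"dr": [0,0,0]},{"gripper": 100,"delta_pos": [0,-2.9,-2.4],"dr": [0,0,0]},{"gripper": 100,"delta_pos": [0,-2.0,-2.0],"dr": [0,0,0]}]'

```text
t: 2.18
ee_pos: [535.9, 194.3, 269.3]
orientation: [2.09, 0.259, -2.091]
ft_force: [0.1, -0.4, 1.0]
width: 88.0
```

```bash
python3 - <<'E'
from h import *
from workcell import ctrl
np.set_printoptions(precision=3,suppress=True)
d=ctrl.get_image("wrist");np.savez("wrist1.npz",**d);o=ctrl.get_obs()
print(o["t"],o["ee_pos"],o["qpos"],delta([565,246,47],target(A,0,-1)))
I=d["img"].copy();cv2.imwrite("pics/wrist1.png",I[...,::-1])
w=cloud(d);x,y,z=np.moveaxis(w,-1,0)
m=((z>55)&(z<70)&(x>510)&(x<620)&(y>200)&(y<290)).astype(np.uint8)
k,l,st,_=cv2.connectedComponentsWithStats(m);i=1+np.argmax(st[1:,4]);q=w[l==i];print(st[i,4],cv2.minAreaRect(q[:,:2].astype(np.float32)),np.median(q,0))
E
```

```text
2.2333 [538.423 197.334 269.363] [0.33  0.275 1.684 0.002 1.18  1.652] (array([22.253, -4.026, -3.716]), array([-0.025, -0.002,  0.002]))
1530 ((568.4039306640625, 247.13348388671875), (56.01887130737305, 44.93428039550781), 15.684685707092285) [569.502 246.887  62.681]
```

View pics/wrist1.png

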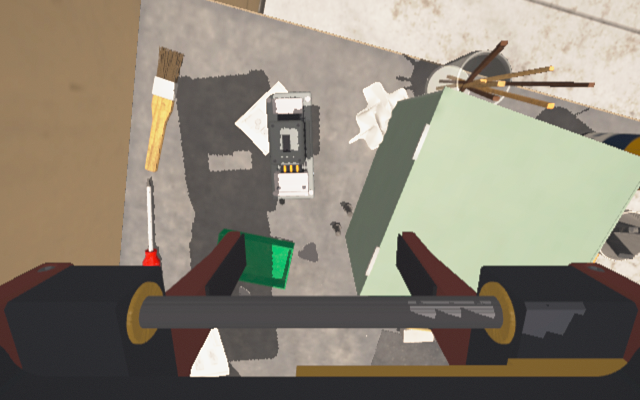

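Emit:
apply_moves --increments '[{"gripper": 100,"delta_pos": [2.5,-1.4,-1.3],"dr": [-0.025,0,0]},{"gripper": 100,"delta_pos": [3.4,-1.32,-1.28],"dr": [0,0,0]},{"gripper": 100,"delta_pos": [3.5,-1.32,-1.28],"dr": [0,0,0]},{"gripper": 100,"delta_pos": [3.5,0,0],"dr": [0,0,0]},{"gripper": 100,"delta_pos": [3.5,0,0],"dr": [0,0,0]}]'

```text
t: 2.65
ee_pos: [562.4, 241.2, 103.8]
orientation: [2.077, 0.283, -2.076]
ft_force: [-0.3, -0.3, 0.5]
width: 87.6
```

```bash
cat > look.py <<'E'
from h import *
from workcell import ctrl
import sys
np.set_printoptions(precision=3,suppress=True)
d=ctrl.get_image("wrist");n=sys.argv[1];np.savez(n+".npz",**d);o=ctrl.get_obs()
print(o["t"],o["ee_pos"],o["orientation"],o["qpos"],o["ft_force"])
print(delta([566.5,246.5,49],target(A,0,-1),o))
cv2.imwrite(f"pics/{n}.png",d["img"][...,::-1])
w=cloud(d);x,y,z=np.moveaxis(w,-1,0)
m=((z>55)&(z<70)&(x>510)&(x<620)&(y>200)&(y<290)).astype(np.uint8)
k,l,st,_=cv2.connectedComponentsWithStats(m)
for i in range(1,k):
    if st[i,4]>100: q=w[l==i];print(st[i,4],cv2.minAreaRect(q[:,:2].astype(np.float32)),np.median(q,0))
E
python3 look.py wrist2
```

```text
2.7 [557.738 238.912  96.796] [ 2.064  0.28  -2.087] [ 0.385  0.536  1.73  -0.     0.887  1.685] [-2.131 -0.713 -5.059]
(array([ 4.767, -0.503, -1.099]), array([-0.001,  0.011, -0.001]))
3843 ((569.0704956054688, 247.41810607910156), (54.567787170410156, 45.05781555175781), 15.295975685119629) [570.834 247.656  62.747]
```

View pics/wrist2.png

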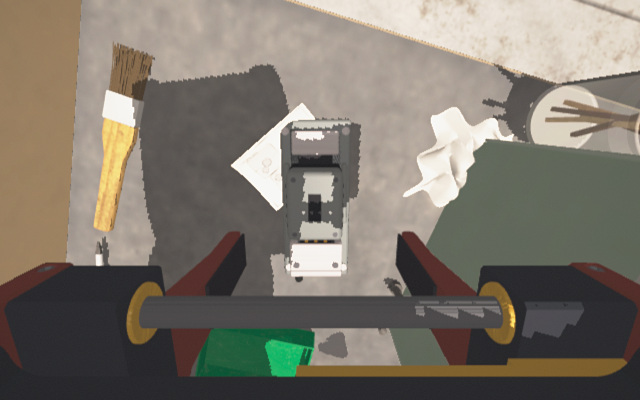

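Emit:
apply_moves --increments '[{"gripper": 100,"delta_pos": [0,0,0],"dr": [0,0,0]},{"gripper": 100,"delta_pos": [0,0,0],"dr": [0,0,0]},{"gripper": 100,"delta_pos": [0,0,0],"dr": [0,0,0]},{"gripper": 100,"delta_pos": [0,0,0],"dr": [0,0,0]},{"gripper": 100,"delta_pos": [0,0,0],"dr": [0,0,0]}]'

```text
t: 3.12
ee_pos: [563.7, 240.9, 108.0]
orientation: [2.082, 0.283, -2.074]
ft_force: [0.0, -0.4, 0.6]
width: 87.6
```

```bash
python3 look.py wrist3; python3 - <<'E'
from h import *
d=load("wrist3.npz");w=cloud(d);R=cv2.Rodrigues(d["rvec"])[0];print("cam",-R.T@d["tvec"].ravel(),R[2])
from workcell import ctrl
o=ctrl.get_obs();T=Ro.from_rotvec(o["orientation"])
print(pix(d,[o["ee_pos"],o["ee_pos"]+T.apply([8,44,0]),o["ee_pos"]+T.apply([8,-44,0])]))
for s in [(230,250),(415,250),(315,215)]: print(w[s[1],s[0]])
E
```

```text
3.1667 [563.484 240.812 107.677] [ 2.081  0.283 -2.074] [ 0.384  0.522  1.722 -0.     0.894  1.686] [-1.026 -0.447 -0.077]
(array([ 5.869, -0.466, -0.424]), array([-0.002, -0.003,  0.   ]))
3721 ((568.6942138671875, 247.5214385986328), (55.0366325378418, 44.77926254272461), 15.871892929077148) [570.608 247.701  62.757]
cam [632.59356072 259.0704469  291.35746624] [-0.25160921 -0.06896211 -0.96536886]
[[319.49134665 235.3974438 ]
 [384.75460626 230.98853714]
 [254.31428361 231.08509561]]
[561.475777   285.96798333 153.33790689]
[586.95747719 199.33302886 156.79570138]
[562.42850305 244.38004293  63.25419763]
```

Emit:
apply_moves --increments '[{"gripper": 100,"delta_pos": [0.4,-0.49,-0.44],"dr": [0,0,0]},{"gripper": 100,"delta_pos": [1.4,0,0],"dr": [0,0,0]},{"gripper": 100,"delta_pos": [1.4,0,0],"dr": [0,0,0]},{"gripper": 100,"delta_pos": [1.4,0,0],"dr": [0,0,0]},{"gripper": 100,"delta_pos": [1.4,0,0],"dr": [0,0,0]}]'

```text
t: 3.58
ee_pos: [565.6, 246.8, 44.9]
orientation: [2.078, 0.282, -2.077]
ft_force: [0.2, -0.1, -0.1]
width: 87.9
```

Emit:
apply_moves --increments '[{"gripper": 100,"delta_pos": [0,0,0],"dr": [0,0,0]},{"gripper": 100,"delta_pos": [0,0,0],"dr": [0,0,0]},{"gripper": 100,"delta_pos": [0,0,0],"dr": [0,0,0]},{"gripper": 100,"delta_pos": [0,0,0],"dr": [0,0,0]},{"gripper": 100,"delta_pos": [0,0,0],"dr": [0,0,0]}]'

```text
t: 4.0
ee_pos: [565.9, 246.7, 46.5]
orientation: [2.079, 0.282, -2.076]
ft_force: [0.2, 0.1, -0.5]
width: 87.6
```

```bash
python3 look.py wrist4
```

```text
4.05 [565.877 246.614  46.445] [ 2.079  0.282 -2.076] [0.392 0.617 1.732 0.    0.791 1.693] [ 0.764 -0.663  0.281]
(array([-0.255,  0.028, -0.057]), array([-0.002, -0.001,  0.   ]))
6387 ((568.5042724609375, 247.25421142578125), (55.79552459716797, 44.85491943359375), 15.679000854492188) [571.369 247.874  62.76 ]
```

View pics/wrist4.png

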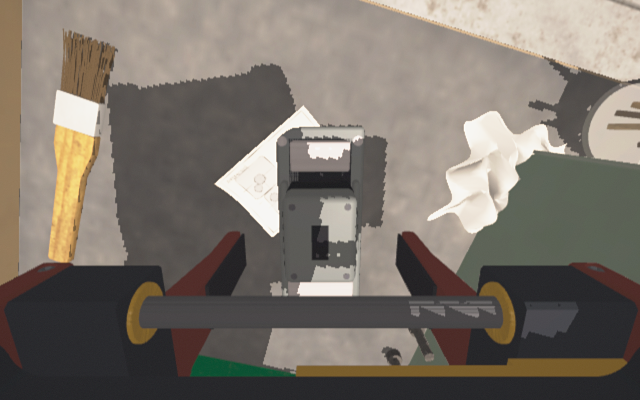

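Emit:
apply_moves --increments '[{"gripper": 60,"delta_pos": [-0.1,0,-0.1],"dr": [0,0,0]},{"gripper": 60,"delta_pos": [0,0,0],"dr": [0,0,0]},{"gripper": 60,"delta_pos": [0,0,0],"dr": [0,0,0]},{"gripper": 55,"delta_pos": [0,0,0],"dr": [0,0,0]},{"gripper": 53,"delta_pos": [0,0,0],"dr": [0,0,0]}]'

```text
t: 4.47
ee_pos: [566.3, 246.7, 46.7]
orientation: [2.077, 0.282, -2.077]
ft_force: [0.1, -0.3, -1.1]
width: 58.0
```

Emit:
apply_moves --increments '[{"gripper": 50,"delta_pos": [0,0,0],"dr": [0,0,0]},{"gripper": 40,"delta_pos": [0,0,0],"dr": [0,0,0]},{"gripper": 20,"delta_pos": [0,0,0],"dr": [0,0,0]},{"gripper": 20,"delta_pos": [0,0,0],"dr": [0,0,0]},{"gripper": 20,"delta_pos": [0,0,0],"dr": [0,0,0]}]'

```text
t: 4.88
ee_pos: [566.4, 246.7, 46.7]
orientation: [2.077, 0.282, -2.077]
ft_force: [-0.2, 0.1, -0.0]
width: 24.7
```

```bash
cat > st.py <<'E'
from h import *
from workcell import ctrl
np.set_printoptions(precision=2,suppress=True)
o=ctrl.get_obs();Rc=Ro.from_euler('z',A).inv()
print(o["t"],"ee",o["ee_pos"],"along/lat",Rc.apply(o["ee_pos"])," F cradle",Rc.apply(o["ft_force"]),"M",Rc.apply(o["moment"]),"w",o["width"],"ori err",delta(o["ee_pos"],target(A,0,-1),o)[1])
E
python3 st.py
```

```text
4.8833 ee [566.35 246.69  46.68] along/lat [611.81  85.47  46.68]  F cradle [-0.18  0.19 -0.03] M [-0.04 -0.05 -0.03] w 24.682122285420792 ori err [-0. -0.  0.]
```

```bash
python3 look.py wrist5; python3 st.py; python3 - <<'E'
from h import *
from workcell import ctrl
d=ctrl.get_image("scene");np.savez("scene5.npz",**d)
a=cv2.imread("pics/wrist5.png");b=cv2.resize(d["img"][150:300,270:430,::-1],None,fx=3.5,fy=3.5)
a=a[:, 100:540];h=max(a.shape[0],b.shape[0]);c=np.zeros((400,800,3),np.uint8);c[:,:440]=a;b=cv2.resize(b,(360,338));c[:338,440:]=b;cv2.imwrite("pics/c5.png",c)
E
```

```text
4.9333 [566.32  246.7    46.678] [ 2.077  0.282 -2.077] [ 0.392  0.618  1.73  -0.     0.794  1.693] [ 0.114 -0.038  0.062]
(array([-0.232,  0.024, -0.012]), array([-0.002, -0.   , -0.   ]))
4985 ((568.8231201171875, 247.33587646484375), (55.084266662597656, 44.97633743286133), 15.592716217041016) [576.772 247.699  62.837]
4.9333 ee [566.32 246.7   46.68] along/lat [611.78  85.48  46.68]  F cradle [ 0.1  -0.07  0.06] M [0.02 0.   0.01] w 20.689360575626274 ori err [-0. -0. -0.]
```

View pics/c5.png

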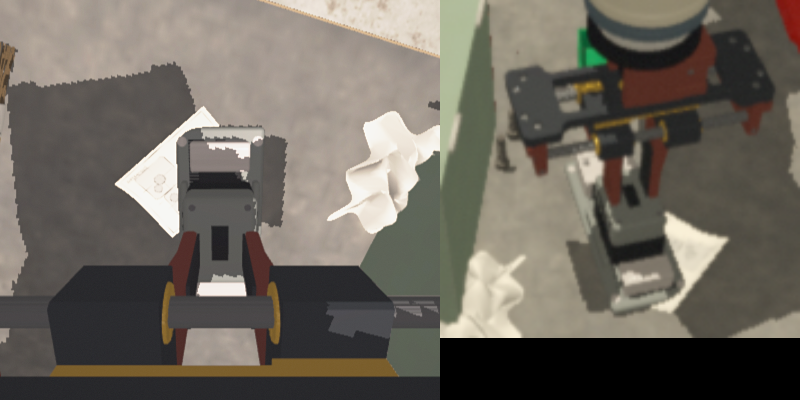

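```bash
python3 - <<'E'
from h import *
np.set_printoptions(precision=0,suppress=True)
for n in("scene5","wrist5"):
    d=load(n+".npz");w=cloud(d);I=d["img"].astype(int)
    red=(I[...,0]>I[...,1]*1.5)&(I[...,0]>50)
    x,y,z=np.moveaxis(w,-1,0);red&=(x>480)&(x<640)&(y>180)&(y<330)
    k,l,st,c=cv2.connectedComponentsWithStats(red.astype(np.uint8))
    for i in range(1,k):
        if st[i,4]>40:
            q=w[l==i];print(n,c[i],st[i],"min",np.nanmin(q,0),"max",np.nanmax(q,0),"lowest pts",q[np.argsort(q[:,2])[:6]].tolist()[:3])
    print(pix(d,[[566,247,39],[566,247,62]]))
E
```

```text
scene5 [372. 184.] [351 162  42  36 694] min [525. 233. 187.] max [604. 301. 245.] lowest pts [[583.8999507647126, 260.4880990400235, 187.4919605612052], [581.6579729763708, 268.1944505011183, 187.520615933315], [586.7365556009934, 251.23187479894352, 188.08026111931034]]
scene5 [409. 202.] [405 196   8  13  66] min [570. 321. 151.] max [579. 330. 181.] lowest pts [[573.1202249829299, 322.52720245705086, 151.46300597805913], [571.173450609408, 322.68648390044865, 151.66679119596483], [577.7924556164746, 323.5830408648489, 152.02135656673613]]
scene5 [366. 223.] [363 212   8  25 122] min [569. 259.  70.] max [594. 270. 153.] lowest pts [[572.6456581102013, 261.1308719924451, 69.90192965673312], [573.8547403871925, 264.42698951522044, 71.60617822628055], [574.2307360150196, 262.6583598064904, 72.03757795508201]]
scene5 [347. 229.] [343 220   8  21 123] min [567. 226.  70.] max [605. 237. 152.] lowest pts [[581.830950216705, 235.0455299548943, 69.70489461899858], [582.0902222768777, 231.59308124787603, 69.92711343604144], [582.4418888522321, 233.28780869038974, 70.45864686726823]]
[[354
[... 1008 characters left out ...]
], [611.350560418448, 181.75592936716666, 147.62494753187363], [608.7947887339478, 180.4316078783767, 148.02136911241897]]
wrist5 [280. 344.] [276 329  11  36 279] min [553. 257. 127.] max [573. 262. 152.] lowest pts [[554.3729201256832, 257.0412826192784, 126.50215527949007], [553.8494504459134, 256.858378617522, 126.99083151508101], [555.2778922290412, 257.0669787171353, 128.21783779289706]]
wrist5 [361. 344.] [355 329  12  36 278] min [561. 230. 126.] max [581. 236. 152.] lowest pts [[560.9875316012034, 230.14289967118629, 126.11529766075297], [561.5898554684989, 230.35313696708954, 126.32702293314317], [561.0042745968848, 230.2222647399576, 126.75949686544145]]
[[319. 231.]
 [319. 245.]]
```

```bash
python3 - <<'E'
from h import *
np.set_printoptions(precision=0,suppress=True)
for n,ez in(("wrist1",269.4),("wrist3",107.7),("wrist4",46.4),("wrist5",46.7)):
    d=load(n+".npz");w=cloud(d);I=d["img"].astype(int);R=cv2.Rodrigues(d["rvec"])[0]
    red=(I[...,0]>I[...,1]*1.5)&(I[...,0]>40);red[:,:150]=0;red[:,490:]=0;red[300:]=0;red[:225]=0
    q=w[red];print(n,"cam",-R.T@d["tvec"].ravel(),"ee z",ez,"minz pts",np.sort(q[:,2])[[3,10,30]],"diff",np.sort(q[:,2])[10]-(ez-8))
d=load("wrist4.npz");w=cloud(d)
for c in range(228,246,1): print(c,d["img"][c,236],w[c,236],d["img"][c,405],w[c,405])
E
```

```text
wrist1 cam [606. 211. 452.] ee z 269.4 minz pts [ 9. 11. 15.] diff -249.9865434443502
wrist3 cam [633. 259. 291.] ee z 107.7 minz pts [131. 132. 133.] diff 32.02845769831741
wrist4 cam [635. 265. 230.] ee z 46.4 minz pts [70. 70. 72.] diff 31.678207246325037
wrist5 cam [636. 265. 230.] ee z 46.7 minz pts [70. 71. 72.] diff 31.86390190120858
228 [89 86 82] [537. 308.   2.] [174 162 152] [573. 177.   0.]
229 [90 86 82] [536. 308.   1.] [175 162 152] [572. 177.   2.]
230 [89 81 76] [535. 308.   1.] [161 146 138] [571. 177.  -0.]
231 [85 61 58] [564. 295.  69.] [120 100  93] [590. 203.  69.]
232 [83 46 42] [564. 295.  70.] [83 50 46] [590. 203.  71.]
233 [83 45 41] [565. 294.  72.] [82 43 41] [589. 203.  71.]
234 [82 45 42] [565. 294.  73.] [83 46 41] [589. 204.  72.]
235 [83 47 43] [564. 294.  74.] [83 46 42] [589. 204.  75.]
236 [82 43 41] [564. 293.  75.] [82 45 40] [589. 205.  76.]
237 [81 46 43] [565. 293.  78.] [81 45 41] [589. 205.  77.]
238 [80 44 41] [565. 293.  79.] [80 45 41] [588. 205.  78.]
239 [79 43 39] [564. 293.  78.] [79 46 42] [588. 205.  78.]
240 [73 44 42] [564. 292.  79.] [72 42 41] [588. 205.  79.]
241 [62 41 41] [563. 292.  78.] [61 41 41] [587. 205.  80.]
242 [47 37 39] [564. 291.  82.] [44 38 40] [587. 205.  80.]
243 [40 37 41] [563. 291.  82.] [38 37 40] [587. 206.  83.]
244 [36 37 39] [563. 291.  83.] [37 35 38] [587. 206.  83.]
245 [37 36 37] [564. 291.  85.] [38 35 39] [587. 206.  84.]
```

Emit:
apply_moves --increments '[{"gripper": 80,"delta_pos": [-2,0,0],"dr": [0,0,0]},{"gripper": 80,"delta_pos": [-2,0,0],"dr": [0,0.1,0]},{"gripper": 80,"delta_pos": [0,0,0],"dr": [0,0.1,0]},{"gripper": 80,"delta_pos": [0,0,0],"dr": [0,0.1,0]},{"gripper": 80,"delta_pos": [0,0,0],"dr": [0,0,0]}]'

```text
t: 5.4
ee_pos: [561.8, 245.1, 85.5]
orientation: [2.383, 0.324, -1.761]
ft_force: [-1.4, -0.4, -0.4]
width: 48.8
```

Emit:
apply_moves --increments '[{"gripper": 80,"delta_pos": [0,0,0],"dr": [0,0,0]},{"gripper": 80,"delta_pos": [0,0,0],"dr": [0,0,0]},{"gripper": 80,"delta_pos": [0,0,0],"dr": [0,0,0]},{"gripper": 80,"delta_pos": [0,0,0],"dr": [0,0,0]},{"gripper": 80,"delta_pos": [0,0,0],"dr": [0,0,0]}]'

```text
t: 5.82
ee_pos: [567.3, 247.0, 86.7]
orientation: [2.386, 0.324, -1.759]
ft_force: [-0.4, -0.1, 1.2]
width: 70.3
```

```bash
python3 look.py wrist6; python3 st.py; python3 - <<'E'
from h import *
np.set_printoptions(precision=1,suppress=True)
from workcell import ctrl
def tips(n,ee,ori):
    d=load(n+".npz");w=cloud(d);I=d["img"].astype(int)
    T=Ro.from_rotvec(ori)
    red=(I[...,0]>I[...,1]*1.5)&(I[...,0]>40);red[:,:150]=0;red[:,490:]=0;red[300:]=0;red[:225]=0
    q=T.inv().apply(w[red]-ee);q=q[np.isfinite(q).all(1)&(np.abs(q[:,1])<70)&(np.abs(q[:,2])<40)]
    for s in(1,-1):
        p=q[q[:,1]*s>0];p=p[p[:,0]>np.sort(p[:,0])[-25]-.01];print(n,"tool coords of tip edge",p.mean(0))
o=ctrl.get_obs()
tips("wrist4",[565.88,246.61,46.45],[2.079,.282,-2.076]);tips("wrist6",o["ee_pos"],o["orientation"])
R0=Ro.from_rotvec([2.079,.282,-2.076])
for n,ee,R in(("wrist4",[565.88,246.61,46.45],R0),("wrist6",o["ee_pos"],Ro.from_rotvec(o["orientation"]))):
    d=load(n+".npz");C=cv2.Rodrigues(d["rvec"])[0];c=-C.T@d["tvec"].ravel();print("cam in tool",R.inv().apply(c-ee))
E
```

```text
5.8667 [567.039 246.83   86.599] [ 2.386  0.323 -1.76 ] [ 0.414  0.471  1.938 -0.101  0.437  1.8  ] [-0.076 -1.503  0.369]
(array([3.574, 0.017, 1.168]), array([-0.002, -0.3  , -0.   ]))
4500 ((568.502197265625, 246.96920776367188), (55.30492401123047, 44.5824089050293), 15.471979141235352) [568.333 247.242  62.874]
5.8667 ee [567.04 246.83  86.6 ] along/lat [612.51  85.42  86.6 ]  F cradle [-0.48 -1.43  0.37] M [0.   0.09 0.  ] w 70.12124089566139 ori err [-0.  -0.3 -0. ]
wrist4 tool coords of tip edge [-24.8  49.1 -11.1]
wrist4 tool coords of tip edge [-24.5 -47.7 -11.1]
wrist6 tool coords of tip edge [-25.   40.3 -11.6]
wrist6 tool coords of tip edge [-24.6 -38.9 -11.7]
cam in tool [-183.1    0.7  -72. ]
cam in tool [-183.2    0.7  -72.5]
```

Emit:
apply_moves --increments '[{"gripper": 80,"delta_pos": [0,0,0],"dr": [0,-0.1,0]},{"gripper": 80,"delta_pos": [0,0,0],"dr": [0,-0.1,0]},{"gripper": 80,"delta_pos": [0,0,0],"dr": [0,-0.1,0]},{"gripper": 80,"delta_pos": [1,0,0],"dr": [0,0,0]},{"gripper": 80,"delta_pos": [1.3,0,0],"dr": [0,0,0]}]'

```text
t: 6.28
ee_pos: [568.5, 247.3, 63.4]
orientation: [2.083, 0.283, -2.073]
ft_force: [-0.3, 0.4, 0.4]
width: 70.4
```

Emit:
apply_moves --increments '[{"gripper": 80,"delta_pos": [1.3,0,0],"dr": [0,0,0]},{"gripper": 80,"delta_pos": [1.3,0,0],"dr": [0,0,0]},{"gripper": 80,"delta_pos": [1.0,0,0],"dr": [0,0,0]},{"gripper": 80,"delta_pos": [0.6,0,0],"dr": [0,0,0]},{"gripper": 80,"delta_pos": [0.3,0,0],"dr": [0,0,0]}]'

```text
t: 6.7
ee_pos: [565.1, 246.3, 17.0]
orientation: [2.075, 0.281, -2.079]
ft_force: [0.1, 0.2, 0.4]
width: 70.3
```

Emit:
apply_moves --increments '[{"gripper": 80,"delta_pos": [0,0,0],"dr": [0,0,0]},{"gripper": 80,"delta_pos": [0,0,0],"dr": [0,0,0]},{"gripper": 75,"delta_pos": [0,0,0],"dr": [0,0,0]},{"gripper": 70,"delta_pos": [0,0,0],"dr": [0,0,0]},{"gripper": 70,"delta_pos": [0,0,0],"dr": [0,0,0]}]'

```text
t: 7.12
ee_pos: [566.7, 246.8, 19.3]
orientation: [2.078, 0.282, -2.076]
ft_force: [0.9, -0.7, 0.0]
width: 61.8
```

```bash
python3 st.py;python3 look.py wrist7; python3 - <<'E'
from h import *
from workcell import ctrl
np.set_printoptions(precision=1,suppress=True)
d=load("wrist7.npz");w=cloud(d);I=d["img"].astype(int);o=ctrl.get_obs();T=Ro.from_rotvec(o["orientation"])
red=(I[...,0]>I[...,1]*1.5)&(I[...,0]>40);red[:,:150]=0;red[:,490:]=0;red[300:]=0;red[:225]=0
q=T.inv().apply(w[red]-o["ee_pos"]);q=q[np.isfinite(q).all(1)&(np.abs(q[:,1])<70)&(np.abs(q[:,2])<40)]
for s in(1,-1):
    p=q[q[:,1]*s>0];p=p[p[:,0]>np.sort(p[:,0])[-25]-.01];print(p.mean(0))
p=T.inv().apply(w[(w[...,2]>58)&(w[...,2]<66)]-o["ee_pos"]);p=p[np.abs(p[:,1])<40];p=p[(np.abs(p[:,1])<28)];print("pack top in tool y range",np.percentile(p[:,1],[1,50,99]),"z",np.percentile(p[:,2],[1,99]))
E
```

```text
7.1167 ee [566.75 246.84  19.29] along/lat [612.23  85.5   19.29]  F cradle [ 0.65 -0.88  0.03] M [-0.06 -0.02  0.03] w 61.759291687669965 ori err [-0. -0.  0.]
7.1667 [566.699 246.851  19.204] [ 2.078  0.282 -2.076] [ 0.392  0.66   1.735 -0.     0.746  1.693] [ 0.153  0.203 -0.172]
(array([-2.98 ,  0.028,  0.026]), array([-0.002, -0.001,  0.   ]))
7420 ((572.6173095703125, 248.47840881347656), (47.18931198120117, 45.21543502807617), 15.992830276489258) [575.381 249.065  62.796]
464 ((560.3092041015625, 277.4344482421875), (23.51666831970215, 7.939672946929932), 37.5510368347168) [567.025 278.779  62.875]
457 ((577.5079956054688, 216.26458740234375), (8.557799339294434, 23.020586013793945), 81.48714447021484) [584.096 216.102  62.919]
[-24.7  36.8 -11.2]
[-26.1 -34.6 -11.1]
pack top in tool y range [-21.3  -0.1  21.4] z [-29.2  15.5]
```

Emit:
apply_moves --increments '[{"gripper": 60,"delta_pos": [0.2,0,0],"dr": [0,0,0]},{"gripper": 55,"delta_pos": [0,0,0],"dr": [0,0,0]},{"gripper": 52,"delta_pos": [0,0,0],"dr": [0,0,0]},{"gripper": 50,"delta_pos": [0,0,0],"dr": [0,0,0]},{"gripper": 40,"delta_pos": [0,0,0],"dr": [0,0,0]}]'

```text
t: 7.58
ee_pos: [566.3, 246.9, 16.6]
orientation: [2.077, 0.282, -2.077]
ft_force: [-0.6, 0.9, -0.2]
width: 43.9
```

Emit:
apply_moves --increments '[{"gripper": 20,"delta_pos": [0,0,0],"dr": [0,0,0]},{"gripper": 20,"delta_pos": [0,0,0],"dr": [0,0,0]},{"gripper": 20,"delta_pos": [0,0,0],"dr": [0,0,0]},{"gripper": 20,"delta_pos": [0,0,0],"dr": [0,0,0]},{"gripper": 20,"delta_pos": [0,0,0],"dr": [0,0,0]}]'

```text
t: 8.0
ee_pos: [566.3, 246.8, 16.7]
orientation: [2.077, 0.282, -2.077]
ft_force: [0.3, 2.7, -1.6]
width: 43.9
```

```bash
python3 st.py
```

```text
8.0 ee [566.3  246.83  16.66] along/lat [611.79  85.61  16.66]  F cradle [ 1.04  2.48 -1.6 ] M [ 0.38 -0.01  0.02] w 43.855353577013 ori err [-0. -0.  0.]
```

Emit:
apply_moves --increments '[{"gripper": 20,"delta_pos": [0,0,0.08],"dr": [0,0,0]},{"gripper": 20,"delta_pos": [0,0,0.08],"dr": [0,0,0]},{"gripper": 20,"delta_pos": [0,0,0.08],"dr": [0,0,0]},{"gripper": 20,"delta_pos": [0,0,0.06],"dr": [0,0,0]},{"gripper": 20,"delta_pos": [0,0,0],"dr": [0,0,0]}]'

```text
t: 8.42
ee_pos: [563.4, 245.7, 16.7]
orientation: [2.077, 0.282, -2.077]
ft_force: [0.7, 0.1, -1.5]
width: 44.3
```

```bash
python3 st.py
```

```text
8.4167 ee [563.41 245.66  16.67] along/lat [608.69  85.26  16.67]  F cradle [ 0.68 -0.12 -1.54] M [-0.16 -0.22  0.07] w 44.25425440606966 ori err [-0.  0. -0.]
```

Emit:
apply_moves --increments '[{"gripper": 20,"delta_pos": [0,0,0.06],"dr": [0,0,0]},{"gripper": 20,"delta_pos": [0,0,0.06],"dr": [0,0,0]},{"gripper": 20,"delta_pos": [0,0,0.06],"dr": [0,0,0]},{"gripper": 20,"delta_pos": [0,0,0.02],"dr": [0,0,0]},{"gripper": 20,"delta_pos": [0,0,0],"dr": [0,0,0]}]'

```text
t: 8.83
ee_pos: [561.4, 245.3, 16.6]
orientation: [2.077, 0.282, -2.077]
ft_force: [2.5, 0.5, -1.6]
width: 43.7
```

```bash
python3 st.py
```

```text
8.8333 ee [561.38 245.3   16.65] along/lat [606.64  85.46  16.65]  F cradle [ 2.53 -0.23 -1.6 ] M [-0.11 -0.24  0.01] w 43.72841783436469 ori err [-0.  0. -0.]
```

Emit:
apply_moves --increments '[{"gripper": 20,"delta_pos": [0,0,0.05],"dr": [0,0,0]},{"gripper": 20,"delta_pos": [0,0,0.05],"dr": [0,0,0]},{"gripper": 20,"delta_pos": [0,0,0.05],"dr": [0,0,0]},{"gripper": 20,"delta_pos": [0,0,0],"dr": [0,0,0]},{"gripper": 20,"delta_pos": [0,0,0],"dr": [0,0,0]}]'

```text
t: 9.25
ee_pos: [560.3, 245.0, 16.7]
orientation: [2.078, 0.282, -2.077]
ft_force: [3.5, 0.8, -4.1]
width: 43.6
```

```bash
python3 st.py
```

```text
9.25 ee [560.31 245.04  16.71] along/lat [605.55  85.5   16.71]  F cradle [ 3.59 -0.22 -4.08] M [-0.05 -0.56  0.04] w 43.61197392924395 ori err [-0. -0.  0.]
```

Emit:
apply_moves --increments '[{"gripper": 20,"delta_pos": [0,0,0.05],"dr": [0,0,0]},{"gripper": 20,"delta_pos": [0,0,0.05],"dr": [0,0,0]},{"gripper": 20,"delta_pos": [0,0,0],"dr": [0,0,0]},{"gripper": 20,"delta_pos": [0,0,0],"dr": [0,0,0]},{"gripper": 20,"delta_pos": [0,0,0],"dr": [0,0,0]}]'

```text
t: 9.67
ee_pos: [559.8, 244.9, 16.8]
orientation: [2.079, 0.282, -2.076]
ft_force: [5.1, 0.6, -4.4]
width: 43.7
```

```bash
python3 st.py
```

```text
9.6667 ee [559.76 244.92  16.82] along/lat [604.98  85.53  16.82]  F cradle [ 5.1  -0.85 -4.39] M [-0.07 -1.06  0.03] w 43.73400973334544 ori err [-0. -0.  0.]
```

Emit:
apply_moves --increments '[{"gripper": 20,"delta_pos": [0,0,0.05],"dr": [0,0,0]},{"gripper": 20,"delta_pos": [0,0,0.05],"dr": [0,0,0]},{"gripper": 20,"delta_pos": [0,0,0.05],"dr": [0,0,0]},{"gripper": 20,"delta_pos": [0,0,0],"dr": [0,0,0]},{"gripper": 20,"delta_pos": [0,0,0],"dr": [0,0,0]}]'

```text
t: 10.08
ee_pos: [559.3, 244.8, 17.0]
orientation: [2.081, 0.283, -2.074]
ft_force: [7.3, 0.9, -5.4]
width: 43.9
```

```bash
python3 st.py
```

```text
10.0833 ee [559.28 244.79  17.05] along/lat [604.48  85.53  17.05]  F cradle [ 7.22 -1.12 -5.37] M [-0.11 -1.52  0.03] w 43.947043854657714 ori err [-0. -0.  0.]
```

Emit:
apply_moves --increments '[{"gripper": 20,"delta_pos": [0,0,0.06],"dr": [0,0,0]},{"gripper": 20,"delta_pos": [0,0,0.07],"dr": [0,0,0]},{"gripper": 20,"delta_pos": [0,0,0.07],"dr": [0,0,0]},{"gripper": 20,"delta_pos": [0,0,0],"dr": [0,0,0]},{"gripper": 20,"delta_pos": [0,0,0],"dr": [0,0,0]}]'

```text
t: 10.5
ee_pos: [558.5, 244.6, 17.4]
orientation: [2.084, 0.283, -2.072]
ft_force: [8.6, 1.8, -5.3]
width: 44.0
```

```bash
python3 st.py
```

```text
10.5 ee [558.48 244.6   17.41] along/lat [603.67  85.57  17.41]  F cradle [ 8.75 -0.53 -5.34] M [-0.16 -1.99  0.06] w 44.00802066633241 ori err [-0.   -0.01  0.  ]
```

Emit:
apply_moves --increments '[{"gripper": 20,"delta_pos": [0,0,0.06],"dr": [0,0,0]},{"gripper": 20,"delta_pos": [0,0,0.07],"dr": [0,0,0]},{"gripper": 20,"delta_pos": [0,0,0.07],"dr": [0,0,0]},{"gripper": 20,"delta_pos": [0,0,0],"dr": [0,0,0]},{"gripper": 20,"delta_pos": [0,0,0],"dr": [0,0,0]}]'

```text
t: 10.92
ee_pos: [557.6, 244.4, 17.9]
orientation: [2.086, 0.284, -2.07]
ft_force: [10.5, 1.9, -5.3]
width: 43.7
```

```bash
cat > plane.py <<'E'
from h import *
from workcell import ctrl
import sys
np.set_printoptions(precision=3,suppress=True)
d=ctrl.get_image("wrist");n=sys.argv[1];np.savez(n+".npz",**d);cv2.imwrite(f"pics/{n}.png",d["img"][...,::-1]);o=ctrl.get_obs();T=Ro.from_rotvec(o["orientation"])
w=cloud(d);q=T.inv().apply((w-o["ee_pos"]).reshape(-1,3)).reshape(w.shape)
m=(np.abs(q[...,1])<19)&(q[...,2]>-45)&(q[...,2]<25)&(q[...,0]<-38)&(q[...,0]>-60)
p=q[m];
for _ in range(5):
    c,*_r=np.linalg.lstsq(np.c_[p[:,2],p[:,1],np.ones(len(p))],p[:,0],rcond=None)
    r=p[:,0]-np.c_[p[:,2],p[:,1],np.ones(len(p))]@c;p=p[np.abs(r)<2.5*max(r.std(),.6)]
print("top plane in tool: slope dz,dy,x0",c,len(p),"heel edge z",np.percentile(p[:,2],[1,99]),"y",np.percentile(p[:,1],[1,99]))
I=d["img"].astype(int);st=(I.min(-1)>110)&(np.ptp(I,-1)<40)
E
python3 st.py;python3 plane.py w8
```

```text
10.9167 ee [557.63 244.41  17.94] along/lat [602.79  85.61  17.94]  F cradle [10.59 -1.03 -5.28] M [-0.25 -2.28  0.04] w 43.74488971562667 ori err [-0.   -0.01  0.  ]
top plane in tool: slope dz,dy,x0 [  0.009  -0.001 -46.314] 6137 heel edge z [-28.76   13.935] y [-18.546  18.582]
```

Emit:
apply_moves --increments '[{"gripper": 20,"delta_pos": [-0.096,0,0.006],"dr": [0,0.02,0]},{"gripper": 20,"delta_pos": [-0.145,0,0.008],"dr": [0,0.03,0]},{"gripper": 20,"delta_pos": [-0.145,0,0.008],"dr": [0,0.03,0]},{"gripper": 20,"delta_pos": [0,0,0],"dr": [0,0,0]},{"gripper": 20,"delta_pos": [0,0,0],"dr": [0,0,0]}]'

```text
t: 11.38
ee_pos: [557.0, 244.3, 22.2]
orientation: [2.172, 0.296, -1.989]
ft_force: [10.9, 1.1, -4.4]
width: 43.9
```

```bash
python3 st.py;python3 plane.py w9
```

```text
11.3833 ee [557.01 244.26  22.2 ] along/lat [602.15  85.63  22.2 ]  F cradle [10.78 -1.89 -4.44] M [-0.36 -1.98  0.06] w 43.855641877812445 ori err [-0.   -0.09  0.  ]
top plane in tool: slope dz,dy,x0 [  0.016  -0.001 -46.393] 6121 heel edge z [-28.888  13.969] y [-18.581  18.611]
```

Emit:
apply_moves --increments '[{"gripper": 20,"delta_pos": [-0.145,0,0.008],"dr": [0,0.03,0]},{"gripper": 20,"delta_pos": [-0.145,0,0.008],"dr": [0,0.03,0]},{"gripper": 20,"delta_pos": [-0.145,0,0.008],"dr": [0,0.03,0]},{"gripper": 20,"delta_pos": [-0.145,0,0.008],"dr": [0,0.03,0]},{"gripper": 20,"delta_pos": [0,0,0],"dr": [0,0,0]}]'

```text
t: 11.85
ee_pos: [555.6, 243.9, 28.2]
orientation: [2.296, 0.313, -1.861]
ft_force: [12.1, 0.7, -2.0]
width: 44.1
```

```bash
python3 st.py;python3 plane.py w10
```

```text
11.85 ee [555.56 243.94  28.24] along/lat [600.68  85.72  28.24]  F cradle [11.8  -2.57 -1.97] M [-0.5  -2.12  0.01] w 44.064346983476085 ori err [-0.   -0.21  0.  ]
top plane in tool: slope dz,dy,x0 [  0.018  -0.002 -46.405] 6150 heel edge z [-28.815  14.107] y [-18.523  18.601]
```

Emit:
apply_moves --increments '[{"gripper": 20,"delta_pos": [-0.1,0,0],"dr": [0,0.02,0]},{"gripper": 20,"delta_pos": [-0.1,0,0],"dr": [0,0.02,0]},{"gripper": 20,"delta_pos": [-0.1,0,0],"dr": [0,0.02,0]},{"gripper": 20,"delta_pos": [0,0,0],"dr": [0,0,0]},{"gripper": 20,"delta_pos": [0,0,0],"dr": [0,0,0]}]'

```text
t: 12.32
ee_pos: [555.1, 243.8, 31.0]
orientation: [2.354, 0.321, -1.797]
ft_force: [10.0, 0.5, -2.1]
width: 43.8
```

```bash
python3 st.py;python3 plane.py w11; python3 - <<'E'
from h import *
from workcell import ctrl
s=ctrl.get_image("scene");a=cv2.resize(s["img"][190:300,310:420,::-1],(400,400),interpolation=3);b=cv2.imread("pics/w11.png")[100:300,220:420];b=cv2.resize(b,(400,400));cv2.imwrite("pics/c11.png",np.hstack([a,b]))
E
```

```text
12.3167 ee [555.06 243.82  31.04] along/lat [600.16  85.73  31.04]  F cradle [ 9.74 -2.2  -2.11] M [-0.48 -1.7  -0.04] w 43.84346710193377 ori err [-0.   -0.27  0.  ]
top plane in tool: slope dz,dy,x0 [  0.017  -0.002 -46.45 ] 6145 heel edge z [-29.125  13.755] y [-18.528  18.587]
```

View pics/c11.png

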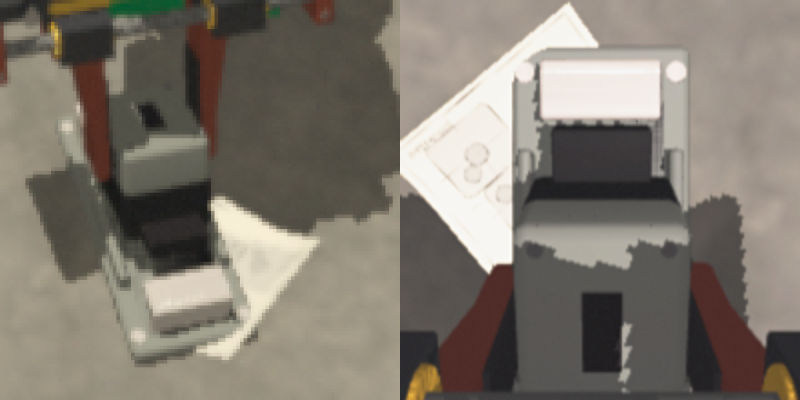

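Emit:
apply_moves --increments '[{"gripper": 20,"delta_pos": [0.034,0,-0.198],"dr": [0,0,0]},{"gripper": 20,"delta_pos": [0.051,0,-0.297],"dr": [0,0,0]},{"gripper": 20,"delta_pos": [0.051,0,-0.297],"dr": [0,0,0]},{"gripper": 20,"delta_pos": [0.051,0,-0.297],"dr": [0,0,0]},{"gripper": 20,"delta_pos": [0,0,0],"dr": [0,0,0]}]'

```text
t: 12.83
ee_pos: [561.7, 245.3, 29.5]
orientation: [2.345, 0.318, -1.807]
ft_force: [-0.2, -0.2, -4.2]
width: 43.6
```

```bash
python3 st.py;python3 plane.py w12
```

```text
12.8333 ee [561.75 245.31  29.53] along/lat [607.    85.37  29.53]  F cradle [-0.22 -0.18 -4.21] M [0.11 0.34 0.  ] w 43.63161015678264 ori err [-0.   -0.26 -0.  ]
top plane in tool: slope dz,dy,x0 [  0.014  -0.002 -46.364] 6135 heel edge z [-29.332  13.576] y [-18.558  18.572]
```

Emit:
apply_moves --increments '[{"gripper": 20,"delta_pos": [0.02,0,-0.32],"dr": [0,0,0]},{"gripper": 20,"delta_pos": [0.02,0,-0.32],"dr": [0,0,0]},{"gripper": 20,"delta_pos": [0.02,0,-0.32],"dr": [0,0,0]},{"gripper": 20,"delta_pos": [0.02,0,-0.32],"dr": [0,0,0]},{"gripper": 20,"delta_pos": [0,0,0],"dr": [0,0,0]}]'

```text
t: 13.3
ee_pos: [575.6, 249.3, 33.0]
orientation: [2.348, 0.319, -1.803]
ft_force: [0.3, -0.1, -4.3]
width: 43.9
```

```bash
python3 st.py;python3 plane.py w13
```

```text
13.3 ee [575.61 249.34  33.04] along/lat [621.43  85.53  33.04]  F cradle [ 0.21 -0.17 -4.31] M [0.02 0.33 0.02] w 43.94179654776105 ori err [-0.   -0.26 -0.  ]
top plane in tool: slope dz,dy,x0 [  0.015  -0.003 -46.412] 6130 heel edge z [-29.605  13.12 ] y [-18.609  18.618]
```

Emit:
apply_moves --increments '[{"gripper": 20,"delta_pos": [-0.09,0,-0.438],"dr": [0,0,0]},{"gripper": 20,"delta_pos": [-0.09,0,-0.438],"dr": [0,0,0]},{"gripper": 20,"delta_pos": [-1.2,0,-0.4],"dr": [0,0,0]},{"gripper": 20,"delta_pos": [-1.9,0,-0.5],"dr": [0,0,0]},{"gripper": 20,"delta_pos": [-1.9,0,-0.5],"dr": [0,0,0]}]'

```text
t: 13.77
ee_pos: [582.7, 251.1, 88.7]
orientation: [2.345, 0.318, -1.806]
ft_force: [-0.1, 1.1, -4.8]
width: 43.9
```

Emit:
apply_moves --increments '[{"gripper": 20,"delta_pos": [-1.5,0,-0.4],"dr": [0,-0.05,0]},{"gripper": 20,"delta_pos": [0,0,0],"dr": [0,-0.08,0]},{"gripper": 20,"delta_pos": [0,0,0],"dr": [0,-0.07,0]},{"gripper": 20,"delta_pos": [0,0,0],"dr": [0,-0.06,0]},{"gripper": 20,"delta_pos": [0,0,0],"dr": [0,0,0]}]'

```text
t: 14.18
ee_pos: [585.9, 252.2, 105.0]
orientation: [2.08, 0.283, -2.076]
ft_force: [0.7, 0.3, -4.6]
width: 44.0
```

```bash
python3 st.py;python3 plane.py w14; python3 - <<'E'
from h import *
from workcell import ctrl
np.set_printoptions(precision=3,suppress=True)
print(delta([376,269,ctrl.get_obs()["ee_pos"][2]],target(1.602,0,-1)))
E
```

```text
14.1833 ee [585.89 252.15 105.04] along/lat [632.1   85.48 105.04]  F cradle [ 0.74  0.13 -4.56] M [-0.   -0.08 -0.  ] w 43.99422273906468 ori err [-0. -0.  0.]
top plane in tool: slope dz,dy,x0 [  0.014  -0.    -46.985] 6145 heel edge z [-30.211  12.767] y [-18.588  18.579]
(array([-0.055, -7.217, 19.661]), array([-1.333, -0.003, -0.002]))
```

Emit:
apply_moves --increments '[{"gripper": 20,"delta_pos": [0,-0.9,2.4],"dr": [0,0,0]},{"gripper": 20,"delta_pos": [0,-1.25,3.4],"dr": [0,0,0]},{"gripper": 20,"delta_pos": [0,-1.25,3.4],"dr": [0,0,0]},{"gripper": 20,"delta_pos": [0,-1.25,3.4],"dr": [0,0,0]},{"gripper": 20,"delta_pos": [0,-1.25,3.4],"dr": [0,0,0]}]'

```text
t: 14.65
ee_pos: [410.7, 264.9, 103.9]
orientation: [2.079, 0.282, -2.076]
ft_force: [-0.3, 1.2, -4.1]
width: 43.9
```

Emit:
apply_moves --increments '[{"gripper": 20,"delta_pos": [0,-0.9,2.4],"dr": [-0.08,0,0]},{"gripper": 20,"delta_pos": [0,0,0],"dr": [-0.1,0,0]},{"gripper": 20,"delta_pos": [0,0,0],"dr": [-0.1,0,0]},{"gripper": 20,"delta_pos": [0,0,0],"dr": [-0.1,0,0]},{"gripper": 20,"delta_pos": [0,0,0],"dr": [-0.1,0,0]}]'

```text
t: 15.07
ee_pos: [386.7, 267.6, 104.2]
orientation: [1.782, 0.706, -1.778]
ft_force: [0.1, -0.2, -4.6]
width: 43.3
```

Emit:
apply_moves --increments '[{"gripper": 20,"delta_pos": [0,0,0],"dr": [-0.1,0,0]},{"gripper": 20,"delta_pos": [0,0,0],"dr": [-0.1,0,0]},{"gripper": 20,"delta_pos": [0,0,0],"dr": [-0.1,0,0]},{"gripper": 20,"delta_pos": [0,0,0],"dr": [-0.1,0,0]},{"gripper": 20,"delta_pos": [0,0,0],"dr": [-0.1,0,0]}]'

```text
t: 15.48
ee_pos: [386.9, 267.4, 104.1]
orientation: [1.439, 1.043, -1.436]
ft_force: [-0.0, 0.5, -4.5]
width: 43.9
```

Emit:
apply_moves --increments '[{"gripper": 20,"delta_pos": [0,0,0],"dr": [-0.1,0,0]},{"gripper": 20,"delta_pos": [0,0,0],"dr": [-0.1,0,0]},{"gripper": 20,"delta_pos": [0,0,0],"dr": [-0.1,0,0]},{"gripper": 20,"delta_pos": [0,0,0],"dr": [-0.05,0,0]},{"gripper": 20,"delta_pos": [0,0,0],"dr": [0,0,0]}]'

```text
t: 15.9
ee_pos: [386.8, 267.4, 104.1]
orientation: [1.187, 1.223, -1.185]
ft_force: [0.1, -0.0, -5.5]
width: 43.4
```

Emit:
apply_moves --increments '[{"gripper": 20,"delta_pos": [0,0,0],"dr": [0,0,0]},{"gripper": 20,"delta_pos": [0,0,0],"dr": [0,0,0]},{"gripper": 20,"delta_pos": [0,0,0],"dr": [0,0,0]},{"gripper": 20,"delta_pos": [0,0,0],"dr": [0,0,0]},{"gripper": 20,"delta_pos": [0,0,0],"dr": [0,0,0]}]'

```text
t: 16.32
ee_pos: [387.5, 267.8, 104.1]
orientation: [1.188, 1.222, -1.188]
ft_force: [-0.5, -0.4, -3.9]
width: 43.9
```

```bash
python3 st.py;python3 plane.py w15; python3 - <<'E'
from h import *
from workcell import ctrl
np.set_printoptions(precision=3,suppress=True)
o=ctrl.get_obs();print(o["qpos"],delta([376,267,o["ee_pos"][2]],target(1.602,0,-1)))
for n in("top","scene"):
    d=ctrl.get_image(n);np.savez(n+"15.npz",**d);w=cloud(d);I=d["img"].astype(int);x,y,z=np.moveaxis(w,-1,0)
    g=(I[...,1]>I[...,0]+30)&(x>320)&(x<430)&(y>190)&(y<340);q=w[g];r=q[q[:,2]>18]
    print(n,len(r),cv2.minAreaRect(r[:,:2].astype(np.float32)) if len(r) else None)
    p=w[(z>130)&(z<160)&(x>330)&(x<430)&(y>215)&(y<330)]; print(len(p),np.nanmin(p,0),np.nanmax(p,0)) if len(p) else 0
d=load("w15.npz");b=d["img"][...,::-1];t=load("top15.npz")["img"][220:330,220:350,::-1]
cv2.imwrite("pics/c15.png",np.hstack([cv2.resize(b,(430,400))[:, :],cv2.resize(t,(370,400))]))
E
```

```text
16.3167 ee [387.52 267.81 104.13] along/lat [445.22 153.85 104.13]  F cradle [-0.54 -0.25 -3.88] M [-0.04 -0.06  0.02] w 43.87628263905064 ori err [ 1.33 -0.   -0.  ]
top plane in tool: slope dz,dy,x0 [  0.014   0.001 -46.37 ] 6152 heel edge z [-28.549  14.367] y [-18.597  18.557]
[ 0.579  0.355  2.033 -0.     0.753  0.551] (array([-0.   , -1.152,  0.047]), array([-0.003, -0.   , -0.   ]))
top 22 ((383.3595275878906, 228.46295166015625), (52.10149383544922, 27.410343170166016), 33.01387405395508)
scene 372 ((376.3307800292969, 261.3379821777344), (74.63984680175781, 114.86668395996094), 1.4420369863510132)
324 [370.922 240.2   130.009] [421.999 297.392 159.541]
```

View pics/c15.png

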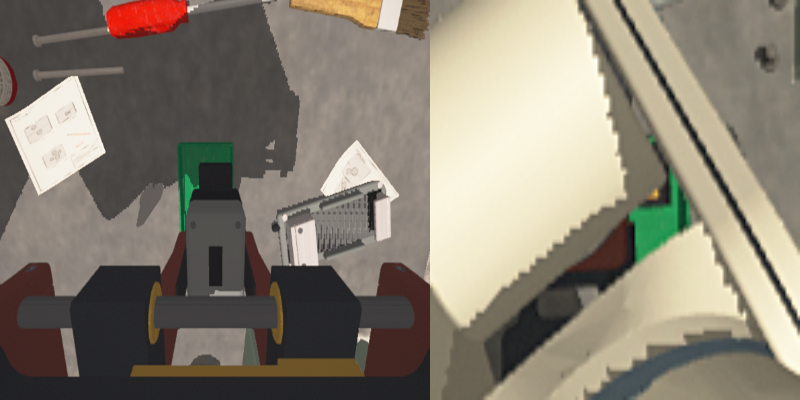

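Emit:
apply_moves --increments '[{"gripper": 20,"delta_pos": [0,-0.6,0],"dr": [0,0,0]},{"gripper": 20,"delta_pos": [0,-0.55,0.05],"dr": [0,0,0]},{"gripper": 20,"delta_pos": [1.5,0,0],"dr": [0,0,0]},{"gripper": 20,"delta_pos": [2,0,0],"dr": [0,0,0]},{"gripper": 20,"delta_pos": [1.5,0,0],"dr": [0,0,0]}]'

```text
t: 16.88
ee_pos: [375.3, 266.9, 53.5]
orientation: [1.188, 1.223, -1.187]
ft_force: [-0.1, -0.7, -4.5]
width: 44.0
```

Emit:
apply_moves --increments '[{"gripper": 20,"delta_pos": [0,0,0],"dr": [0,0,0]},{"gripper": 20,"delta_pos": [0,0,0],"dr": [0,0,0]},{"gripper": 20,"delta_pos": [0,0,0],"dr": [0,0,0]},{"gripper": 20,"delta_pos": [0,0,0],"dr": [0,0,0]},{"gripper": 20,"delta_pos": [0,0,0],"dr": [0,0,0]}]'

```text
t: 17.3
ee_pos: [376.6, 267.4, 55.0]
orientation: [1.189, 1.222, -1.186]
ft_force: [0.6, -0.3, -4.7]
width: 43.8
```

```bash
python3 st.py;python3 plane.py w16; python3 - <<'E'
from h import *
np.set_printoptions(precision=1,suppress=True)
d=load("w16.npz");w=cloud(d);I=d["img"].astype(int);x,y,z=np.moveaxis(w,-1,0)
g=(I[...,1]>I[...,0]+25)&(x>320)&(x<430)&(y>190)&(y<340);q=w[g]
r=q[q[:,2]>20];print("rim",len(r),np.percentile(r,[1,50,99],axis=0))
f=r[r[:,1]>np.percentile(r[:,1],99)-8];print("far wall",np.percentile(f,[1,99],axis=0))
print(cv2.minAreaRect(f[:,:2].astype(np.float32)))
b=w[(z>35)&(z<100)&(x>320)&(x<430)&(y>190)&(y<340)&(I.max(-1)<70)&(np.ptp(I,-1)<15)];print("dark pack/heel",np.percentile(b,[1,99],axis=0))
E
```

```text
17.3 ee [376.57 267.37  55.02] along/lat [434.55 156.37  55.02]  F cradle [ 0.51 -0.47 -4.67] M [-0.06 -0.06 -0.02] w 43.78333410997187 ori err [ 1.33 -0.   -0.  ]
top plane in tool: slope dz,dy,x0 [  0.014   0.002 -46.461] 6169 heel edge z [-28.645  14.411] y [-18.608  18.551]
rim 1132 [[337.6 207.5  20.3]
 [369.6 308.5  26.6]
 [410.1 320.6  98.4]]
far wall [[337.7 313.   21.2]
 [408.3 320.8  54. ]]
((372.6877136230469, 316.9070129394531), (8.03640079498291, 71.74224853515625), 89.95213317871094)
dark pack/heel [[354.  259.7  56.9]
 [398.1 314.   99.5]]
```

Emit:
apply_moves --increments '[{"gripper": 20,"delta_pos": [1.0,0,0],"dr": [0,0,0]},{"gripper": 20,"delta_pos": [1.2,0,0],"dr": [0,0,0]},{"gripper": 20,"delta_pos": [1.0,0,0],"dr": [0,0,0]},{"gripper": 20,"delta_pos": [0.6,0,0],"dr": [0,0,0]},{"gripper": 20,"delta_pos": [0.2,0,0],"dr": [0,0,0]}]'

```text
t: 17.77
ee_pos: [375.3, 266.5, 12.8]
orientation: [1.186, 1.223, -1.19]
ft_force: [-1.0, -0.0, -4.2]
width: 43.9
```

Emit:
apply_moves --increments '[{"gripper": 20,"delta_pos": [0.05,0,0],"dr": [0,0,0]},{"gripper": 20,"delta_pos": [0.05,0,0],"dr": [0,0,0]},{"gripper": 20,"delta_pos": [0.05,0,0],"dr": [0,0,0]},{"gripper": 20,"delta_pos": [0.05,0,0],"dr": [0,0,0]},{"gripper": 20,"delta_pos": [0,0,0],"dr": [0,0,0]}]'

```text
t: 18.18
ee_pos: [376.2, 267.1, 12.4]
orientation: [1.188, 1.223, -1.187]
ft_force: [-0.4, -0.2, -5.4]
width: 43.7
```

```bash
python3 st.py
```

```text
18.1833 ee [376.2  267.1   12.38] along/lat [434.13 156.21  12.38]  F cradle [-0.4  -0.07 -5.36] M [-0.02  0.03  0.03] w 43.72157800323689 ori err [ 1.33 -0.   -0.  ]
```

Emit:
apply_moves --increments '[{"gripper": 20,"delta_pos": [0.07,0,0],"dr": [0,0,0]},{"gripper": 20,"delta_pos": [0.07,0,0],"dr": [0,0,0]},{"gripper": 20,"delta_pos": [0.07,0,0],"dr": [0,0,0]},{"gripper": 20,"delta_pos": [0.07,0,0],"dr": [0,0,0]},{"gripper": 20,"delta_pos": [0,0,0],"dr": [0,0,0]}]'

```text
t: 18.6
ee_pos: [376.1, 267.2, 9.6]
orientation: [1.188, 1.223, -1.188]
ft_force: [-2.2, 0.8, 1.3]
width: 43.8
```

Emit:
apply_moves --increments '[{"gripper": 20,"delta_pos": [0.04,0,0],"dr": [0,0,0]},{"gripper": 20,"delta_pos": [0.04,0,0],"dr": [0,0,0]},{"gripper": 20,"delta_pos": [0.02,0,0],"dr": [0,0,0]},{"gripper": 20,"delta_pos": [0,0,0],"dr": [0,0,0]},{"gripper": 20,"delta_pos": [0,0,0],"dr": [0,0,0]}]'

```text
t: 19.02
ee_pos: [376.3, 267.7, 8.9]
orientation: [1.189, 1.223, -1.187]
ft_force: [-3.3, 3.8, 6.9]
width: 43.9
```

```bash
python3 st.py
```

```text
19.0167 ee [376.27 267.66   8.93] along/lat [434.35 156.74   8.93]  F cradle [-2.11  4.55  6.94] M [ 0.4   0.46 -0.16] w 43.946463780057314 ori err [ 1.33 -0.    0.  ]
```

Emit:
apply_moves --increments '[{"gripper": 20,"delta_pos": [-0.06,0,0],"dr": [0,0,0]},{"gripper": 48,"delta_pos": [0,0,0],"dr": [0,0,0]},{"gripper": 55,"delta_pos": [0,0,0],"dr": [0,0,0]},{"gripper": 65,"delta_pos": [0,0,0],"dr": [0,0,0]},{"gripper": 75,"delta_pos": [0,0,0],"dr": [0,0,0]}]'

```text
t: 19.43
ee_pos: [376.2, 266.9, 8.9]
orientation: [1.188, 1.223, -1.188]
ft_force: [0.7, 0.3, 0.6]
width: 58.0
```

Emit:
apply_moves --increments '[{"gripper": 75,"delta_pos": [0,0,0],"dr": [0,0,0]},{"gripper": 75,"delta_pos": [0,0,0],"dr": [0,0,0]},{"gripper": 75,"delta_pos": [0,0,0],"dr": [0,0,0]},{"gripper": 75,"delta_pos": [-0.3,0,0],"dr": [0,0,0]},{"gripper": 75,"delta_pos": [-0.6,0,0],"dr": [0,0,0]}]'

```text
t: 19.85
ee_pos: [375.6, 266.6, 17.8]
orientation: [1.187, 1.223, -1.189]
ft_force: [0.3, 0.3, -0.4]
width: 65.8
```

Emit:
apply_moves --increments '[{"gripper": 75,"delta_pos": [-1.5,0,0],"dr": [0,0,0]},{"gripper": 75,"delta_pos": [-3,0,0],"dr": [0,0,0]},{"gripper": 75,"delta_pos": [-4,0,0],"dr": [0,0,0]},{"gripper": 75,"delta_pos": [-4,0,0],"dr": [0,0,0]},{"gripper": 75,"delta_pos": [-3,0,0],"dr": [0,0,0]}]'

```text
t: 20.27
ee_pos: [376.4, 267.2, 176.3]
orientation: [1.19, 1.222, -1.186]
ft_force: [0.7, -0.2, -0.2]
width: 65.9
```

Emit:
apply_moves --increments '[{"gripper": 75,"delta_pos": [-1,0,0],"dr": [0,0,0]},{"gripper": 75,"delta_pos": [0,0,0],"dr": [0,0,0]},{"gripper": 75,"delta_pos": [0,0,0],"dr": [0,0,0]},{"gripper": 75,"delta_pos": [0,0,0],"dr": [0,0,0]},{"gripper": 75,"delta_pos": [0,0,0],"dr": [0,0,0]}]'

```text
t: 20.68
ee_pos: [374.9, 266.2, 181.1]
orientation: [1.185, 1.224, -1.191]
ft_force: [0.4, -0.7, -0.4]
width: 65.8
```

```bash
python3 st.py; python3 - <<'E'
from h import *
from workcell import ctrl
np.set_printoptions(precision=1,suppress=True)
d=ctrl.get_image("wrist");s=ctrl.get_image("scene");t=ctrl.get_image("top")
for n,e in(("wrist",d),("scene",s)):
    w=cloud(e);x,y,z=np.moveaxis(w,-1,0)
    p=w[(z>48)&(z<60)&(x>330)&(x<430)&(y>210)&(y<320)];
    if len(p): print(n,len(p),np.median(p,0),cv2.minAreaRect(p[:,:2].astype(np.float32)),np.linalg.lstsq(np.c_[p[:,:2],np.ones(len(p))],p[:,2],rcond=None)[0])
ws=cloud(s);z=ws[...,2]
for nm,b in(("screws",(435,510,125,165)),):
    m=((z>15)&(ws[...,0]>b[0])&(ws[...,0]<b[1])&(ws[...,1]>132)&(ws[...,1]<b[3])).astype(np.uint8)
    k,l,st,c=cv2.connectedComponentsWithStats(m)
    for i in range(1,k):
        if st[i,4]>8: print(nm,st[i,4],np.median(ws[l==i],0),np.nanmax(ws[l==i][:,2]))
a=cv2.resize(s["img"][130:290,270:430,::-1],(400,400),interpolation=3);b=cv2.resize(d["img"][...,::-1],(400,400))
cv2.imwrite("pics/fin.png",np.hstack([a,b]))
E
```

```text
20.6833 ee [374.88 266.19 181.08] along/lat [432.61 155.69 181.08]  F cradle [ 0.18 -0.79 -0.4 ] M [-0.08 -0.05  0.01] w 65.8081678265642 ori err [1.33 0.   0.  ]
wrist 2148 [375.9 271.6  55. ] ((375.7983093261719, 270.1891174316406), (44.92981719970703, 54.71229553222656), 1.4346956014633179) [-0.  -0.  58.9]
scene 418 [381.4 268.3  52.9] ((379.01666259765625, 268.23834228515625), (42.30117416381836, 55.6043586730957), 1.8104015588760376) [-0.  -0.  67.2]
screws 30 [457.8 147.1  27.6] 35.69821689372238
screws 39 [492.8 139.1  29.6] 38.625533660788605
```

View pics/fin.png

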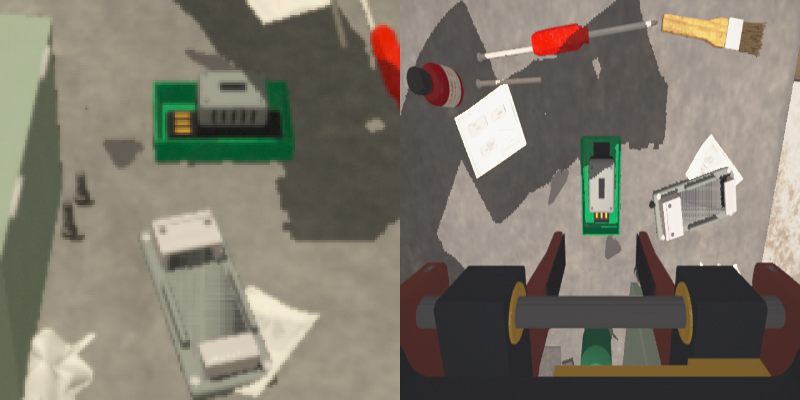

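The pack lies flat inside the tray (top at about 54 mm, no slope). Both screws are standing and the gripper is clear.

```bash
python3 -c "
from workcell import ctrl
print(ctrl.close_job())"
```

```text
the job is handed in; nothing more can be done
None
```

The battery pack is out of its cradle and lying flat in the small parts tray, and the job was handed in at about 21 s.

**Release:**
- I slid the pack under the hood. It met the contacts after about 6 mm, and I pressed to about 11 N (peak 11.8 N, about 2 mm).
- Holding that pressure, I tipped it to about 0.28 rad about its toe.
- I then drew it out with no resistance, so that only its weight of about 4.4 N showed on the wrist.

**Placing:** I lowered it until the tray carried it. The upward force reached about 7 N, which I eased before opening the jaws and lifting clear.

**Last checks:**
- The wrist camera showed the pack's top level at about 55 mm, where 54 mm was expected. It was centred at about (376, 270) mm.
- The pack was inside the tray with a few millimetres to spare at each end.
- Both screws were standing. I glimpsed the oil can in the last wrist picture but did not measure it again; the arm passed high over it.
- The wrist force read about zero with the gripper clear.

**What disagreed:**
- Both the wrist and scene cameras put the real fingertips about 30 mm further back along the tool than the reported TCP implies. My first grip therefore closed on air above the pack without touching it. I corrected for the offset before the second grip.
- The cameras also differed from each other by 2 to 4 mm in position.

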